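# Secure the tape stand's axle with its spring clip

### The arm

A 6-joint arm with a two-finger parallel gripper is mounted at the origin on a cart in front of the work surface, level with it; the furniture and walls round the work are solid. World frame = base frame: x ahead of the robot, y to its left, z up, the work surface at z = 0. Lengths are in m, angles in degrees, forces in N, time in s.
With the tool pointing down it reaches from about 0.25 to 0.725 m from the base axis. Payload 9.7 kg.
Tool frame: the origin (TCP) lies on the centre line of the jaws, within the pads' length; the fingertips stand 22 mm ahead of it and the grasp point (between the pads) lies 3 mm ahead of it; z points along the fingers, y is the direction in which the jaws open and shut (so a half turn about z gives the same grasp; the last joint's range is limited). The gripper opens to 85 mm and grips with 20 to 120 N. Pads are 22 mm wide; open, the fingers measure 114 mm over their backs; the gripper's body (76 mm by 85 mm) begins 54 mm behind the grasp point. The pads swing forward as they close: fully open they stand 13 mm farther back than shut.
Start: joints at [-68.698, 4.979, 10.078, 95.1, 0, 90], TCP at [0.2, -0.512, 0.253] pointing down, gripper open.
Joint ranges: [-179.16, 179.16], [-48.56, 103.87], [-65.8, 70.77], [-126.05, 130.52], [-82.76, 87.17], [-180, 180]. Speed limits (degrees/s): [127.2, 127.2, 147.25, 180, 180, 180].

### API

Orientations are given as [roll, pitch, yaw] about the fixed x, y, z axes, in that order (R = Rz(yaw) Ry(pitch) Rx(roll)).
In Python, from workcell import monitor, eyes, job gives the robot as it stands. The module is installed in compiled form; this text tells all that it offers.
- The arm moves only by the tool drive_tool, never from a script. Its argument "plan" is a list of rows, each a list of 3 entries, a list of its own where there are three numbers: the opening, from 0 (shut) to 1 (fully open), then the shift along the world's x, y, z in m, then the turn about the world's z in degrees. In form: [[gripper, [x, y, z], yaw], ...]. A call has 1 to 10 rows; each row shifts and turns the commanded pose from where the row before left it; what a row does not reach is not made up. A row lasts 1/8 s, in which the tool goes at most 62.5 mm and 10.7 degrees, less where a joint would pass 70% of its speed; a pose out of reach is approached as far as the arm can. A call is refused whole if a number of a shift passes 0.0625 or a number of a turn 10.7, either way. A call with a gripper value outside its range is refused whole. The fingers move at their own pace and stop on an object; "grip_force" is the grip in N (left out, the last holds). Time passes only in rows, so rows that do not move let the fingers close. It gives the time, the measured TCP pose, the force and the opening at its end, in the units of the state.
- monitor.get_obs(): the state, without advancing time (a new reading comes with each control period).
- eyes.camera(name): name is "side" or "top" or "wrist"; returns (picture, depth): 420x560x3 uint8, red, green, blue; 420x560 float32, m along the optical axis (not along the pixel's ray), 0 where there is no reading.
- eyes.camera_params(name): a dict with "fx", "fy", "cx", "cy" (pixels), "dist_coeffs" ([k1, k2, p1, p2, k3] as OpenCV has them; the pictures are not rectified), "extrinsics" (4x4, takes a point from world to camera coordinates); the wrist camera has in their place "mount" (4x4, takes a point from camera to tool coordinates, whose origin is the TCP and whose axes are the flange's). Camera axes: x right, y down, z forward; pixel columns grow to the right and rows downward; lengths in m; the calibration is good to about 2 mm. A picture is of the moment at which its call begins: read the wrist's pose just before it. camera_params takes no time and is no camera call.
- job.job_done(): hands the job in, once; it reports no verdict.
The state is a dict: "time": time; "q": joint angles; "qd": joint speeds; "joint_efforts": joint torques, N m; "ee_pos": TCP position; "tcp_rot": TCP orientation; "wrist_force": force on the tool from outside, world axes, zero at the start; "torque": the same for the moment, N m; "opening": finger opening in m.
Only numpy, scipy, OpenCV 4.12 (cv2) and the standard library are available. Lean on these libraries where they do the work, as an engineer would, in place of code of your own. Each camera call takes 0.05 s, during which the arm holds its last target.

### The job

The axle of the tape stand has crept part-way out. Push its black knob until the axle is fully home, then take the orange spring clip and press it straight down over the groove at the axle's free end until it snaps fully home, and let go. Leave the glue stick and the eraser where they are.

Things in the scene. Friction and masses are not known exactly. Their poses are not given: they have to be found in the camera images.
- tape_stand: tape stand, heavy and fixed on the dark desk mat (1.6 mm thick); origin on the desk mat under its middle, y along the axle, from the knob towards the free end. Dark steel base 90 x 72 mm; two cheeks, outer faces 44 mm apart along y, tops 71 mm above the desk mat; between them a tan tape roll 65 mm across (top 88 mm above the desk mat). The axle lies level 55 mm above the desk mat, over the origin
- axle_knob (a point): centre of the outer face of the black ribbed knob (28 mm across, 12 mm thick) at one end of the level aluminium axle, 55 mm above the desk mat. +y runs along the axle from the knob to the free end: pushing the knob along +y drives the axle home, its knob against the cheek. Friction about 2.5 N; the axle stays where it is left and does not turn
- axle (a joint): how far the axle is pushed in, m: 0 = fully out, 0.030 = fully home at its stop
- axle_groove (a point): centre of the groove near the axle's free end, on its centre line, 73 mm along +y from the knob's outer face; moves with the axle, inside the stand until the axle is home, then 15 mm outside the cheek's outer face. y along the axle, z up. The groove is 13 mm across and 20 mm long, between shoulders 17 mm across; the end shoulder is 7 mm long
- clip_bore (a point): centre of the bore of the orange spring clip, which stands upright on the desk mat on its two sprung jaws, mouth down. 17 mm above its feet, 40 mm below its top. y is the bore's axis (the clip is the same either way round), z up. 14 mm thick along y, 27 mm over the flared feet. Snapped on, this point is at the groove's centre; merely resting on the groove it is about 11 mm higher
- clip_tab (a point): centre of the clip's grip tab, 26 mm above the bore's centre (43 mm above the desk mat at the start): a rigid upright block 24 mm wide along x, 12 mm thick along y, 28 mm high. Below it the bridge (from 6.5 mm above the bore's centre) and the jaws, 22 mm wide. Axes as for clip_bore. Clip mass about 36 g
- jaw_a (a joint): one of the clip's two sprung jaws, rad: 0 = at rest, about 0.1 when spread by the axle on the way. The mouth between the jaws is 10 mm wide with flared lips (19 mm wide at the feet); pressing the clip straight down over the groove with some 4 to 12 N spreads them until it snaps on
- glue_mid (a point): glue stick, white with a red cap, standing upright, 28 mm across, 88 mm tall; point at its centre. Bystander
- eraser: eraser, white with a blue sleeve, 21 x 46 x 13 mm, lying flat; origin at the centre of its underside. Bystander

How it is judged (in metres and radians):
On the way, in this order (a step that is already met when the one before it is completed fails the run):
1. the axle is pushed fully home, before the clip is on it (value of joint axle above 0.027 m and distance between clip_bore and axle_groove above 0.03 m), for 0.2 s.
2. the clip is snapped onto the groove (value of joint axle above 0.027 m and distance between clip_bore and axle_groove below 0.006 m), for 0.2 s.
At the end, for the whole second after the job is handed in: The axle is within 3 mm of fully home and the clip is snapped round its groove: the bore's centre within 3 mm of the axle's centre line and 4.5 mm of the groove's middle along the axle, bore and axle parallel within 0.2 rad (value of joint axle above 0.027 m and x of clip_bore in the frame of axle_groove between -0.003 and 0.003 m and z of clip_bore in the frame of axle_groove between -0.003 and 0.003 m and y of clip_bore in the frame of axle_groove between -0.0045 and 0.0045 m and angle between the y axis of clip_bore and the y axis of axle_groove, either way round below 0.2 rad); the robot touches nothing.
It fails at once if the glue stick or the eraser is moved more than 3 cm (distance of any of glue_mid, eraser from where it was at the start of the episode above 0.03 m).
It also fails if it takes over 58 s, if anything falls off the work surface, if the arm or the gripper's body presses on something with over 40 N, if the wrist force passes 120 N, or if a joint passes its speed limit or range.

## Working session

There is one attempt and no reset: what is moved stays moved. The work goes in short steps, Python scripts to look and compute and a tool call to move; the robot and the scene stay as the last step left them, time stands still between calls to the robot, and variables do not carry over. Pictures are saved under pics/ and viewed, and the job is handed in when it is done.

Besides the shell and the picture viewer there is one more tool, called as name([rows], argument=value, ...), one row to a line, values as JSON. drive_tool: Moves the arm, as the interface text tells. Its arguments: {"type":"object","properties":{"plan":{"type":"array","items":{"type":"array"}},"grip_force":{"type":"number"}},"required":["plan"]}

```bash
mkdir -p pics; cat > h.py <<'E'
import numpy as np, cv2
from workcell import monitor, eyes, job
def snap(n,tag):
    o=monitor.get_obs(); im,d=eyes.camera(n)
    cv2.imwrite(f'pics/{tag}.png',cv2.cvtColor(im,cv2.COLOR_RGB2BGR)); np.savez(f'pics/{tag}.npz',im=im,d=d,pos=o['ee_pos'],rot=o['tcp_rot'])
    return im,d,o
def rays(n,uv):
    p=eyes.camera_params(n);K=np.array([[p['fx'],0,p['cx']],[0,p['fy'],p['cy']],[0,0,1.]])
    u=cv2.undistortPoints(np.array(uv,float).reshape(-1,1,2),K,np.array(p['dist_coeffs'])).reshape(-1,2)
    E=np.array(p['extrinsics']);R=E[:3,:3];t=E[:3,3]
    return -R.T@t, np.c_[u,np.ones(len(u))]@R
def onplane(n,uv,z):
    o,d=rays(n,uv); return o+d*((z-o[2])/d[:,2])[:,None]
def cloud(n,d):
    v,u=np.nonzero(d>0); o,r=rays(n,np.c_[u,v]); P=np.zeros(d.shape+(3,))*np.nan
    P[v,u]=o+r*d[v,u][:,None]; return P
E
python3 - <<'E'
from h import *
print(monitor.get_obs())
for n in ('side','top','wrist'):
    snap(n,n+'0'); p=eyes.camera_params(n); print(n,p)
E
```

```text
{'time': 0.0, 'q': array([-6.86961348e+01,  5.00980834e+00,  1.00357670e+01,  9.51008625e+01,
        1.91706676e-04,  9.00001377e+01]), 'qd': array([ 0.02214784,  0.05214321, -0.02764685, -0.01218809,  0.05077006,
        0.02018877]), 'joint_efforts': array([-8.73264271e-04, -5.20391071e+01,  4.64803970e+01,  1.61164283e-02,
       -1.05378886e-04,  2.28582870e-06]), 'ee_pos': array([ 0.19974943, -0.51222627,  0.25260722]), 'tcp_rot': array([-1.79925096e+02, -1.91526501e-04,  2.13037272e+01]), 'wrist_force': array([0.36533675, 0.06566878, 0.37906   ]), 'torque': array([ 0.00686947, -0.05536193, -0.01038678]), 'opening': 0.08532717819599407}
side {'fx': 534.7232106387632, 'fy': 534.7232106387632, 'cx': 281.4379181145755, 'cy': 211.43770264837212, 'dist_coeffs': array([-0.13345228,  0.        ,  0.        ,  0.        ,  0.        ]), 'extrinsics': array([[-0.97932121, -0.20125272,  0.02067158,  0.52724988],
       [-0.10663857,  0.42666892, -0.89809902,  0.18412525],
       [ 0.17192495, -0.88173181, -0.43930722,  0.72080331],
       [ 0.        ,  0.        ,  0.        ,  1.      
[... 301 characters left out ...]
0273, -0.06369273,  0.59788455],
       [ 0.06354294,  0.01203381, -0.99790655,  0.86222288],
       [ 0.        ,  0.        ,  0.        ,  1.        ]])}
wrist {'fx': 316.638412694035, 'fy': 316.638412694035, 'cx': 280.295764132221, 'cy': 206.1649851641002, 'dist_coeffs': array([-0.04414258,  0.        ,  0.        ,  0.        ,  0.        ]), 'mount': array([[-6.51460143e-04, -9.53226439e-01, -3.02256402e-01,
         7.70114820e-02],
       [ 9.99999767e-01, -5.59546417e-04, -3.90680074e-04,
        -2.44609401e-04],
       [ 2.03280089e-04, -3.02256586e-01,  9.53226581e-01,
        -1.20127411e-01],
       [ 0.00000000e+00,  0.00000000e+00,  0.00000000e+00,
         1.00000000e+00]])}
```

View pics/side0.png

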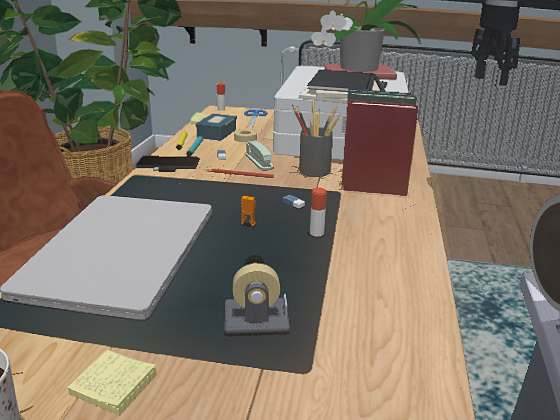

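View pics/top0.png

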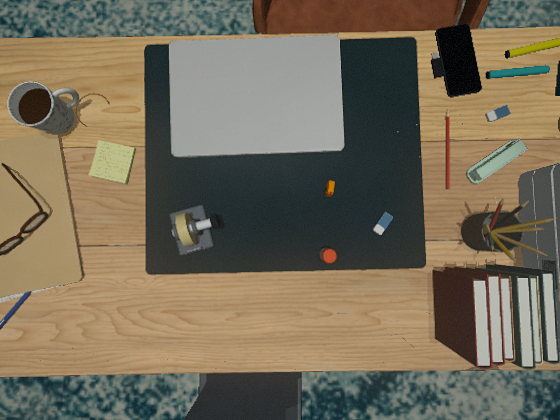

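View pics/wrist0.png

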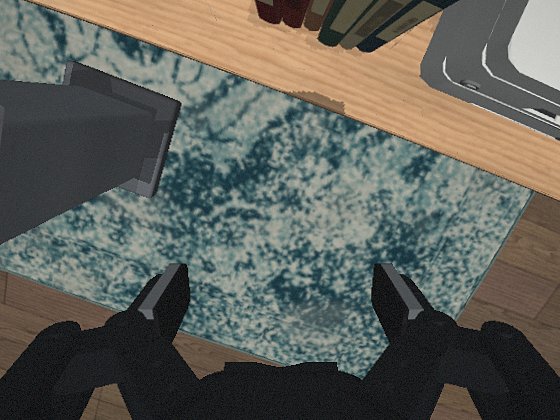

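The top view shows the stand at about (190,228) with its knob at (216,221), pointing to −y. The clip is at (330,188), the glue stick at (329,256) and the eraser at (383,222). The side view shows the free end of the axle facing the camera at (257,296). Next I'll turn these into positions.

```bash
python3 - <<'E'
from h import *
for n in ('top','side'):
    f=np.load(f'pics/{n}0.npz'); P=cloud(n,f['d']); im=f['im']; hsv=cv2.cvtColor(im,cv2.COLOR_RGB2HSV)
    def show(name,m):
        m=m&~np.isnan(P[...,0]); Q=P[m]; 
        if len(Q): print(n,name,len(Q),'med',np.median(Q,0).round(4),'lo',np.percentile(Q,3,axis=0).round(4),'hi',np.percentile(Q,97,axis=0).round(4))
    S=(P[...,0]>.2)&(P[...,0]<.55)&(P[...,1]>-.5)&(P[...,1]<.2)
    V,U=np.mgrid[:420,:560]
    org=(hsv[...,0]>9)&(hsv[...,0]<20)&(hsv[...,1]>190)&(hsv[...,2]>90)
    box=((U>310)&(U<350)&(V>170)&(V<205)) if n=='top' else ((U>235)&(U<265)&(V>190)&(V<232))
    show('clip',org&box)
    if n=='top':
        q=org&box&(P[...,2]>.05); rc=cv2.minAreaRect(np.argwhere(q)[:,::-1].astype(np.float32)); print('cliprect',rc)
        c=cv2.boxPoints(rc); print(onplane('top',c,.0586).round(4))
        st=(U>165)&(U<225)&(V>195)&(V<260)
        for lo,hi in ((.08,.095),(.066,.076),(.05,.066),(.008,.03)): show(f'stand{lo}',st&(P[...,2]>lo)&(P[...,2]<hi))
        show('glue',(U>315)&(U<345)&(V>245)&(V<270)&(P[...,2]>.07))
        show('eraser',(U>370)&(U<397)&(V>208)&(V<240)&(P[...,2]>.008))
        show('mat',(U>250)&(U<300)&(V>180)&(V<250))
for n,b in (('top',(150,180,260,280)),('side',(200,170,340,350))):
    im=cv2.imread(f'pics/{n}0.png')[b[1]:b[3],b[0]:b[2]]; cv2.imwrite(f'pics/{n}0c.png',cv2.resize(im,None,fx=4 if n=='side' else 6,fy=4 if n=='side' else 6,interpolation=cv2.INTER_CUBIC)[:600*2,:800])
E
```

```text
top clip 92 med [ 0.6458 -0.2127  0.0559] lo [ 0.6364 -0.2196  0.0047] hi [ 0.6586 -0.2066  0.0597]
cliprect ((331.0, 186.0), (12.0, 6.0), 90.0)
[[ 0.6602 -0.2076  0.0586]
 [ 0.6603 -0.2192  0.0586]
 [ 0.6369 -0.2194  0.0586]
 [ 0.6368 -0.2078  0.0586]]
top stand0.08 251 med [0.561  0.0656 0.0858] lo [0.5405 0.0546 0.0805] hi [0.5817 0.0777 0.0897]
top stand0.066 259 med [0.5672 0.0528 0.0695] lo [0.5329 0.0063 0.0663] hi [0.5898 0.0866 0.0756]
top stand0.05 304 med [0.57   0.0381 0.0622] lo [0.5329 0.0036 0.0519] hi [0.5923 0.0829 0.0657]
top stand0.008 761 med [0.5509 0.0534 0.0123] lo [0.5158 0.0271 0.0093] hi [0.6079 0.1049 0.0161]
top glue 185 med [ 0.5163 -0.2079  0.0883] lo [ 0.5033 -0.2207  0.0837] hi [ 0.5281 -0.1964  0.0907]
top eraser 235 med [ 0.5818 -0.3231  0.0128] lo [ 0.5616 -0.3394  0.0092] hi [ 0.6004 -0.3073  0.0155]
top mat 3368 med [ 0.5942 -0.1035 -0.    ] lo [ 0.5276 -0.1513 -0.003 ] hi [ 0.6614 -0.0559  0.003 ]
side clip 295 med [ 0.6463 -0.2081  0.0374] lo [ 0.6357 -0.2158  0.0053] hi [ 0.6579 -0.2042  0.057 ]
```

```bash
python3 - <<'E'
import cv2
a=cv2.imread('pics/top0.png')[185:265,160:240];cv2.imwrite('pics/topz.png',cv2.resize(a,(600,600),interpolation=2))
a=cv2.imread('pics/side0.png')[250:340,215:300];cv2.imwrite('pics/sidez.png',cv2.resize(a,(566,600),interpolation=2))
E
```

```text
(no output)
```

View pics/topz.png

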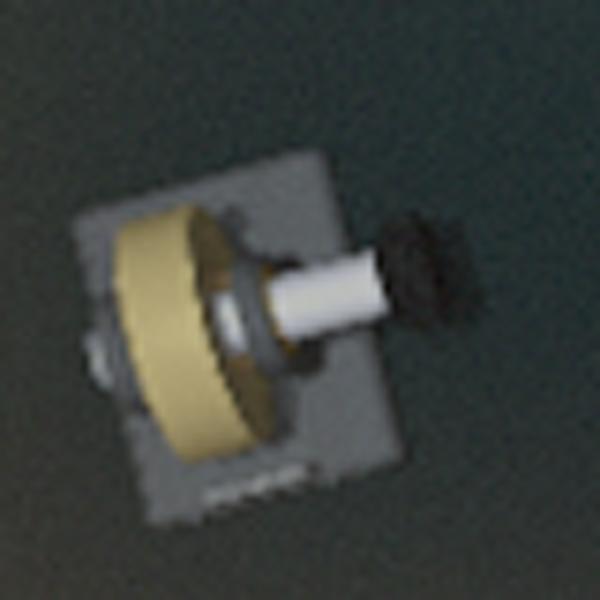

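View pics/sidez.png

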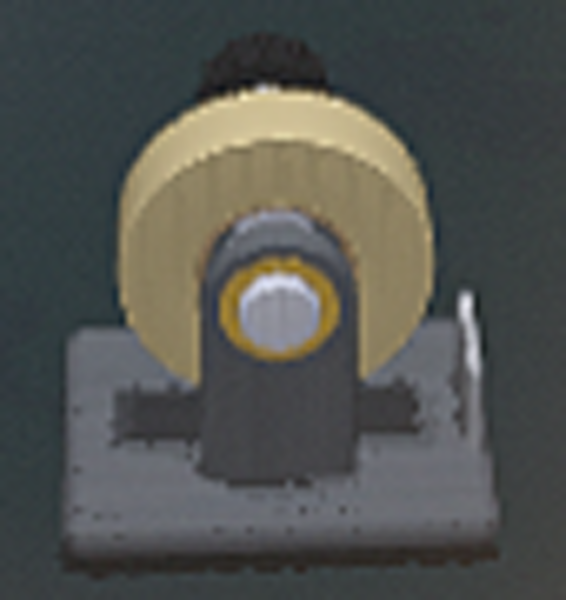

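```bash
python3 - <<'E'
from h import *
z=lambda p:[160+p[0]/7.5,185+p[1]/7.5]
c=onplane('top',[z(p) for p in [(75,218),(325,150),(400,460),(150,525)]],.0126)
print(c.round(4),c.mean(0)); 
for a,b in ((0,1),(1,2),(2,3),(3,0)):
    e=c[b]-c[a]; print(np.linalg.norm(e).round(4),np.degrees(np.arctan2(e[1],e[0])).round(1))
# side view: axle free-end face centre
s=lambda p:[215+p[0]*85/566,250+p[1]*90/600]
print('free end side ray at z .0566',onplane('side',[s((280,312))],.0566))
print('knob',onplane('top',[z((430,280))],.0566))
print('axle edge mids z=.0566+.0085',onplane('top',[z((330,297)),z((375,287)),z((285,308)),z((230,320)),z((98,358))],.0625).round(4))
E
```

```text
[[0.5927 0.1104 0.0126]
 [0.6121 0.0428 0.0126]
 [0.5281 0.0203 0.0126]
 [0.5097 0.0875 0.0126]] [0.56064278 0.06523663 0.0126    ]
0.0703 -74.0
0.0869 -165.0
0.0697 105.3
0.086 15.4
free end side ray at z .0566 [[0.55374372 0.09247944 0.0566    ]]
knob [[0.57532464 0.00590722 0.0566    ]]
axle edge mids z=.0566+.0085 [[0.5704 0.0305 0.0625]
 [0.5731 0.019  0.0625]
 [0.5675 0.0419 0.0625]
 [0.5642 0.056  0.0625]
 [0.554  0.0895 0.0625]]
```

drive_tool([
  [0, [0.037, 0.048, 0], 8.2],
  [0, [0.037, 0.048, 0], 8.2],
  [0, [0.037, 0.048, 0], 8.2],
  [0, [0.037, 0.048, 0], 8.2],
  [0, [0.037, 0.048, 0], 8.2],
  [0, [0.037, 0.048, 0], 8.2],
  [0, [0.037, 0.048, 0], 8.2],
  [0, [0.037, 0.048, 0], 8.2],
  [0, [0.037, 0.048, 0], 8.2],
  [0, [0.037, 0.048, 0], 8.2],
], grip_force=40)

```text
time: 1.4
ee_pos: [0.5707, -0.0306, 0.2531]
tcp_rot: [-180.0, 0.0, 103.6]
wrist_force: [0.3, -1.1, 0.6]
opening: -0.0
```

```bash
cat >> h.py <<'E'
from scipy.spatial.transform import Rotation as Ro
def wrays(uv,o):
    p=eyes.camera_params('wrist');K=np.array([[p['fx'],0,p['cx']],[0,p['fy'],p['cy']],[0,0,1.]])
    u=cv2.undistortPoints(np.array(uv,float).reshape(-1,1,2),K,np.array(p['dist_coeffs'])).reshape(-1,2)
    M=np.array(p['mount']);R=Ro.from_euler('xyz',o['tcp_rot'],degrees=True).as_matrix()
    return np.array(o['ee_pos'])+R@M[:3,3], np.c_[u,np.ones(len(u))]@(R@M[:3,:3]).T
def wplane(uv,o,z):
    c,d=wrays(uv,o); return c+d*((z-c[2])/d[:,2])[:,None]
E
python3 - <<'E'
from h import *
im,d,o=snap('wrist','w1'); print(o['ee_pos'],o['tcp_rot'])
E
```

```text
[ 0.57071878 -0.03055325  0.25313154] [-1.79997324e+02  7.56893964e-03  1.03581844e+02]
```

View pics/w1.png

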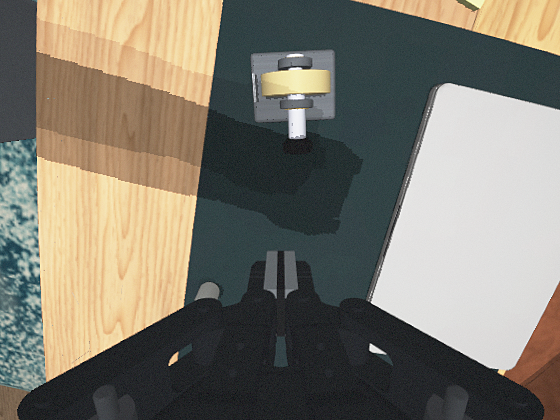

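The wrist view shows the stand at (293,85), with the axle running down to the dark knob at (298,145), almost upright in the picture. The closed fingertips are at (282,255).

```bash
python3 - <<'E'
from h import *
f=np.load('pics/w1.npz'); o=dict(ee_pos=f['pos'],tcp_rot=f['rot']); im=f['im'].astype(int)
a=cv2.imread('pics/w1.png')[30:170,230:360];cv2.imwrite('pics/w1z.png',cv2.resize(a,(557,600),interpolation=2))
b=im.min(2); 
pts=[]
for v in range(52,138,3):
    r=np.nonzero(b[v,280:315]>165)[0]
    if len(r)>5: pts.append(((r.min()+r.max())/2+280,v)); print(v,r.min()+280,r.max()+280)
P=wplane(pts,o,.0566+.006); print(P[:,:2].round(4)); m=P[:,:2].mean(0);u,s,vt=np.linalg.svd(P[:,:2]-m);print(m,np.degrees(np.arctan2(*vt[0][::-1])))
E
```

```text
55 287 303
70 289 314
73 280 313
76 280 314
79 280 313
82 280 314
85 283 313
88 289 314
91 295 314
94 291 300
97 288 304
109 292 304
112 289 304
115 289 304
118 289 304
121 289 304
124 289 304
127 289 304
130 289 304
133 289 304
136 289 299
[[0.5546 0.0912]
 [0.5635 0.0803]
 [0.5597 0.0767]
 [0.5608 0.0743]
 [0.561  0.0717]
 [0.5621 0.0693]
 [0.5636 0.0669]
 [0.5674 0.0652]
 [0.5708 0.0633]
 [0.5633 0.0587]
 [0.5644 0.0562]
 [0.5689 0.0462]
 [0.5682 0.0432]
 [0.5689 0.0406]
 [0.5696 0.0379]
 [0.5703 0.0352]
 [0.571  0.0325]
 [0.5717 0.0298]
 [0.5724 0.0271]
 [0.5731 0.0244]
 [0.5714 0.0211]]
[0.56651921 0.05293913] -77.49945329066365
```

View pics/w1z.png

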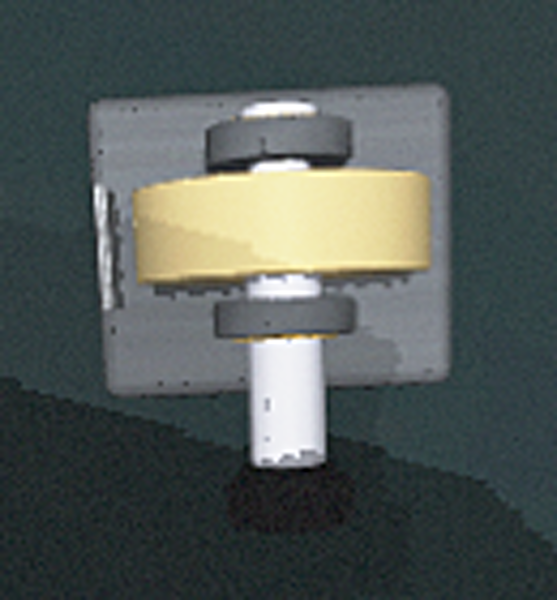

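drive_tool([
  [0, [0.015, 0.005, -0.05], 1.6],
  [0, [0, 0, -0.06], 0],
  [0, [0, 0, -0.06], 0],
  [0, [0, 0, -0.012], 0],
  [0, [0, 0, 0], 0],
  [0, [0, 0, 0], 0],
])

```text
time: 2.2
ee_pos: [0.5863, -0.0276, 0.0744]
tcp_rot: [179.8, 0.1, 104.9]
wrist_force: [-0.8, 0.2, 0.7]
opening: -0.0003
```

```bash
python3 - <<'E'
from h import *
im,d,o=snap('wrist','w2'); print(o['ee_pos'],o['tcp_rot'],o['wrist_force'])
snap('side','s2')
a=cv2.imread('pics/s2.png')[190:350,190:350];cv2.imwrite('pics/s2z.png',cv2.resize(a,(600,600),interpolation=2))
E
```

```text
[ 0.58634702 -0.02756871  0.07435328] [1.79775051e+02 7.14176595e-02 1.04895965e+02] [-0.83006616  0.24213511  0.68037543]
```

View pics/w2.png

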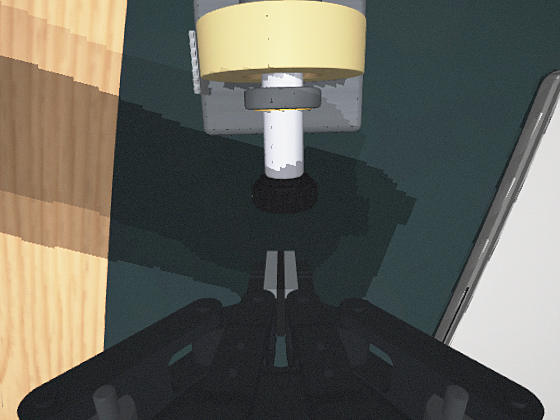

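View pics/s2z.png

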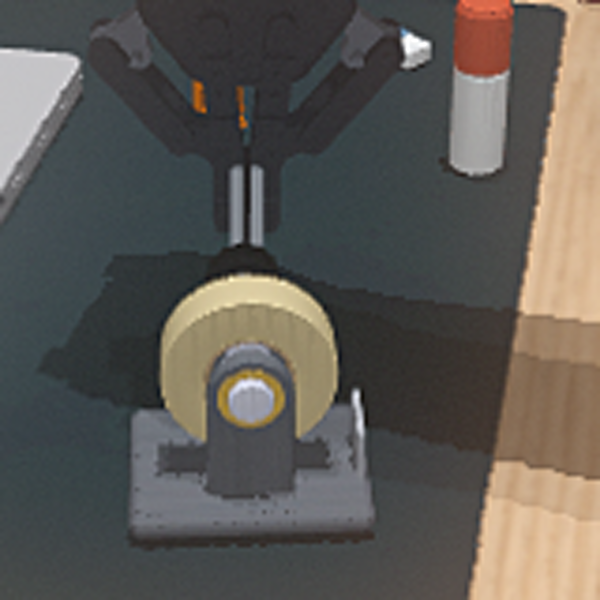

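drive_tool([
  [0, [0, 0, -0.004], 0],
  [0, [-0.0013, 0.0048, 0], 0],
  [0, [-0.0013, 0.0048, 0], 0],
  [0, [-0.0013, 0.0048, 0], 0],
  [0, [-0.0013, 0.0048, 0], 0],
  [0, [-0.0013, 0.0048, 0], 0],
  [0, [-0.0013, 0.0048, 0], 0],
])

```text
time: 3.18
ee_pos: [0.5769, 0.0014, 0.0674]
tcp_rot: [-180.0, 0.0, 104.9]
wrist_force: [-0.1, -2.4, 0.7]
opening: 0.0001
```

drive_tool([
  [0, [-0.001, 0.0038, 0], 0],
  [0, [-0.001, 0.0038, 0], 0],
])

```text
time: 3.42
ee_pos: [0.5748, 0.0091, 0.0673]
tcp_rot: [-180.0, 0.0, 104.9]
wrist_force: [-1.0, -3.6, 1.1]
opening: -0.0002
```

drive_tool([
  [0, [-0.0008, 0.0028, 0], 0],
  [0, [0, 0, 0], 0],
])

```text
time: 3.68
ee_pos: [0.5742, 0.0122, 0.0673]
tcp_rot: [180.0, -0.0, 104.9]
wrist_force: [0.5, 1.2, 0.2]
opening: -0.0001
```

drive_tool([
  [0, [-0.0008, 0.0028, 0], 0],
  [0, [-0.0008, 0.0028, 0], 0],
])

```text
time: 3.92
ee_pos: [0.5727, 0.0174, 0.0673]
tcp_rot: [180.0, 0.0, 104.9]
wrist_force: [0.3, -1.7, 0.8]
opening: -0.0003
```

drive_tool([
  [0, [-0.0005, 0.0019, 0], 0],
  [0, [0, 0, 0], 0],
])

```text
time: 4.18
ee_pos: [0.5721, 0.0196, 0.0673]
tcp_rot: [180.0, -0.0, 104.9]
wrist_force: [-0.7, -1.0, 0.1]
opening: 0.0001
```

```bash
python3 - <<'E'
from h import *
im,d,o=snap('wrist','w3'); print(o['ee_pos'],o['tcp_rot'],o['wrist_force'])
E
```

```text
[0.57208757 0.01957927 0.06727158] [ 1.79994114e+02 -2.06469307e-02  1.04919120e+02] [-0.66642998 -1.02114906  0.10804297]
```

View pics/w3.png

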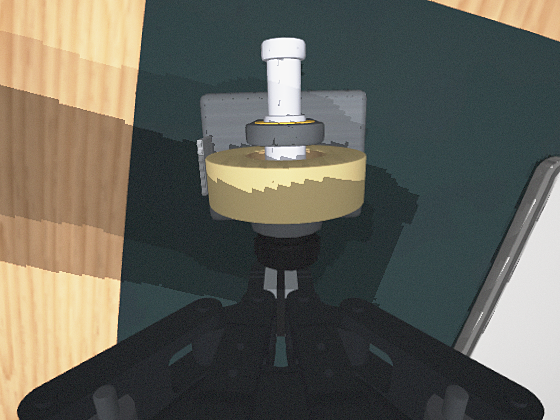

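The axle now sticks out at (285,80) with its groove in view, and the knob at (287,245) is nearly against the cheek. I'll keep going in small steps until the force rises.

drive_tool([
  [0, [-0.0005, 0.0019, 0], 0],
  [0, [0, 0, 0], 0],
])

```text
time: 4.47
ee_pos: [0.5716, 0.0213, 0.0673]
tcp_rot: [180.0, -0.0, 104.9]
wrist_force: [0.8, -2.0, -0.4]
opening: -0.0004
```

drive_tool([
  [0, [-0.0004, 0.0014, 0], 0],
  [0, [0, 0, 0], 0],
])

```text
time: 4.72
ee_pos: [0.5715, 0.0218, 0.0673]
tcp_rot: [180.0, 0.1, 104.9]
wrist_force: [2.2, -7.6, -0.9]
opening: 0.0002
```

drive_tool([
  [0, [-0.0004, 0.0014, 0], 0],
  [0, [0, 0, 0], 0],
])

```text
time: 4.97
ee_pos: [0.5714, 0.0219, 0.0674]
tcp_rot: [180.0, 0.3, 104.8]
wrist_force: [4.3, -14.6, -0.7]
opening: -0.0
```

drive_tool([
  [0, [0.004, -0.015, 0], 0],
  [0, [0.001, -0.004, 0.0565], 0],
  [0, [0, 0, 0.0565], 0],
  [1, [-0.0125, 0.0495, 0], 0],
  [1, [-0.0125, 0.0495, 0], 0],
  [1, [0, 0, 0], 0],
  [1, [0, 0, 0], 0],
  [1, [0, 0, 0], 0],
])

```text
time: 5.98
ee_pos: [0.551, 0.1031, 0.1802]
tcp_rot: [-180.0, -0.0, 104.8]
wrist_force: [0.8, -0.3, 0.4]
opening: 0.0853
```

```bash
python3 - <<'E'
from h import *
im,d,o=snap('wrist','w4'); print(o['ee_pos'],o['tcp_rot'],o['wrist_force'])
E
```

```text
[0.55103619 0.10307803 0.1801587 ] [-1.79986122e+02 -9.03662165e-03  1.04838676e+02] [ 0.78567335 -0.26095756  0.40852977]
```

View pics/w4.png

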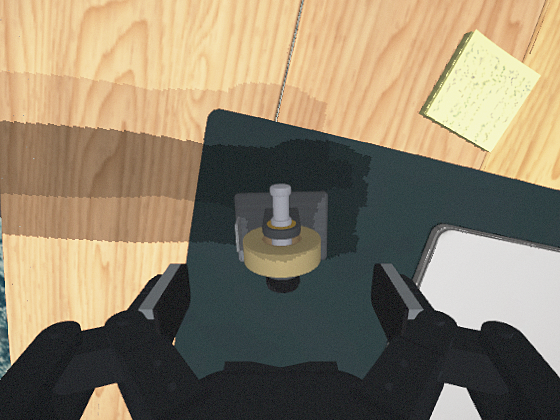

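The wrist view shows the axle home, with its end shoulder at (280,190) and the groove below it at about (281,208). I'll measure the axle line and the shoulder edges.

```bash
python3 - <<'E'
from h import *
f=np.load('pics/w4.npz'); o=dict(ee_pos=f['pos'],tcp_rot=f['rot']); im=f['im'].astype(int)
a=cv2.imread('pics/w4.png')[175:255,240:320];cv2.imwrite('pics/w4z.png',cv2.resize(a,(600,600),interpolation=2))
g=cv2.cvtColor(f['im'],cv2.COLOR_RGB2GRAY)
for v in range(180,232,2): 
    print(v,' '.join('%3d'%x for x in g[v,264:300]))
E
```

```text
180  37  39  34  41  37  32  40  41  36  34  43  40  41  41  41  34  47  32  38  33  40  42  33  40  31  41  27  38  41  36  34  45  30  34  44  41
182  40  30  36  35  36  30  43  38  28  40  32  34  30  33  37  32  31  26  31  28  36  32  27  40  40  36  40  38  32  38  39  41  38  45  34  48
184  33  38  28  41  38  44  42  39  54  60  81  92 101  97 103 117 113 112 113 116 112  94  90  79  63  44  39  31  41  32  35  41  38  28  36  42
186  39  36  35  41  39  38  80 120 126 123 125 123 121 123 123 124 126 124 126 125 125 123 122 127 127 134  92  33  35  40  34  40  34  38  38  44
188  39  34  41  45  37  61 128 134 132 139 139 140 138 139 138 138 139 143 142 141 143 139 151 153 146 144 128  41  35  34  35  43  39  45  38  43
190  42  31  30  39  29  62 128 141 138 143 141 155 158 158 159 163 166 164 162 165 158 157 152 146 148 141 123  61  35  36  38  38  39  44  37  38
192  49  52  45  49  49  63 121 139 143 145 152 146 158 158 161 159 163 159 156 159 156 155 152 145 135 141 123  66  62  63  67  65  68  66  68  69
194  66  68  68  66  69  65  89 136 142 146 148 154 151 155 159 
[... 2047 characters left out ...]
 140 144 150 159 159 167 160 162 167 163 164 170 166 162 154 147 144 139 118  97 101 106 104  54  56  53  50
224  52  60  66 102 103  97 100 107 131 138 150 150 153 155 159 161 159 159 160 160 165 161 164 157 153 141 129  94 101 100 106  89  52  52  61  57
226  62  56  57  57  92  96  98 102 100  98 109 133 146 143 149 148 148 151 150 152 149 129 129 112  88 104 104 103 100  93  72  51  53  55  56  61
228  60  61  61  64  55  53  51  76  99  97 111 103  96 101 106 100  96 100 105 106 101 106 107  99  84  79  64  53  55  50  56  62  67  58  68  58
230  61  61  62  69  64  66  67  64  64  56  60  60  60  60  55  57  56  53  59  56  56  57  59  65  66  70  70  68  70  69  70  66  65  62  58  57
```

View pics/w4z.png

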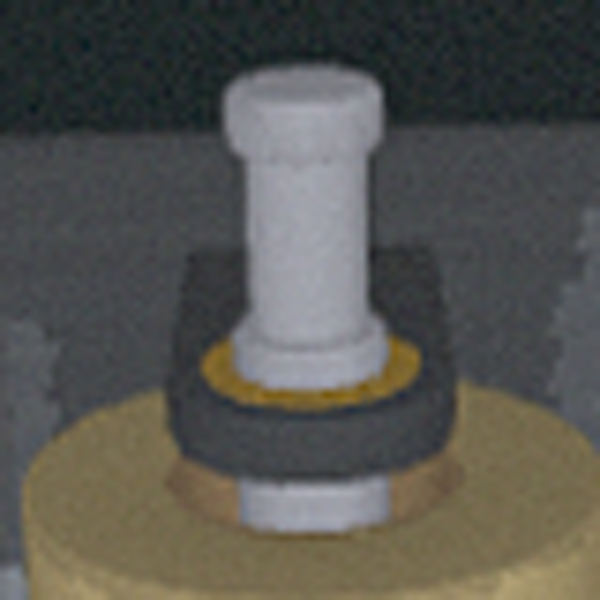

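```bash
python3 - <<'E'
from h import *
f=np.load('pics/w4.npz'); o=dict(ee_pos=f['pos'],tcp_rot=f['rot'])
print('line',wplane([(280.2,190),(280.6,206),(280.7,213),(280.9,222)],o,.0566).round(4))
a=wplane([(280.5,196.5)],o,.0651);b=wplane([(280.8,219)],o,.0631);c=wplane([(280.8,221)],o,.0651)
e=wplane([(280.2,186)],o,.0651)
print(a,b,c,e,np.linalg.norm(a-b),np.linalg.norm(a-c),np.linalg.norm(a-e)); print('groove mid',(a+c)/2,(a+b)/2)
R=Ro.from_euler('xyz',o['tcp_rot'],degrees=True).as_matrix()
for m in ((a+c)/2,(a+b)/2): print('in tool',R.T@(m[0]-o['ee_pos']))
E
```

```text
line [[0.547  0.1163 0.0566]
 [0.5507 0.1035 0.0566]
 [0.5523 0.0978 0.0566]
 [0.5545 0.0903 0.0566]]
[[0.54798649 0.11351065 0.0651    ]] [[0.55312106 0.09503242 0.0631    ]] [[0.55336336 0.09410626 0.0651    ]] [[0.54563416 0.1215097  0.0651    ]] 0.01928235190629376 0.020135568796187938 0.008337753131765107
groove mid [[0.55067492 0.10380846 0.0651    ]] [[0.55055378 0.10427154 0.0641    ]]
in tool [ 0.00078044 -0.00013428  0.11505886]
in tool [ 0.00125895 -0.00013255  0.11605893]
```

drive_tool([
  [0.55, [0.016, -0.0525, 0], -2.5],
  [0.55, [0.016, -0.0525, 0], -2.5],
  [0.55, [0.016, -0.0525, 0], -2.5],
  [0.55, [0.016, -0.0525, 0], -2.5],
  [0.55, [0.016, -0.0525, 0], -2.5],
  [0.55, [0.016, -0.0525, 0], -2.5],
  [0.55, [0, 0, 0], 0],
  [0.55, [0, 0, 0], 0],
])

```text
time: 7.02
ee_pos: [0.6464, -0.2116, 0.1798]
tcp_rot: [-180.0, -0.0, 89.8]
wrist_force: [-0.1, 0.0, -0.4]
opening: 0.0472
```

```bash
python3 - <<'E'
from h import *
im,d,o=snap('wrist','w5'); print(o['ee_pos'],o['tcp_rot'],o['wrist_force'])
hsv=cv2.cvtColor(im,cv2.COLOR_RGB2HSV)
m=((hsv[...,0]>6)&(hsv[...,0]<20)&(hsv[...,1]>200)&(hsv[...,2]>80)).astype(np.uint8); m[:, :180]=0; m[:,400:]=0
n,l,s,c=cv2.connectedComponentsWithStats(m); print([ (s[i],c[i]) for i in range(1,n) if s[i,4]>40])
E
```

```text
[ 0.64641402 -0.21160743  0.17982978] [-1.79954574e+02 -3.34476175e-02  8.98380921e+01] [-0.09767669  0.04382351 -0.42547988]
[(array([267, 183,  32,  34, 768], dtype=int32), array([282.31901042, 201.08984375]))]
```

View pics/w5.png

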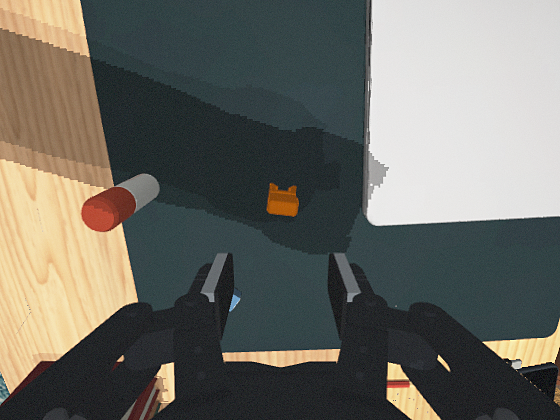

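```bash
python3 - <<'E'
import cv2
a=cv2.imread('pics/w5.png')[175:225,258:308];cv2.imwrite('pics/w5z.png',cv2.resize(a,(600,600),interpolation=2))
E
```

```text
(no output)
```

View pics/w5z.png

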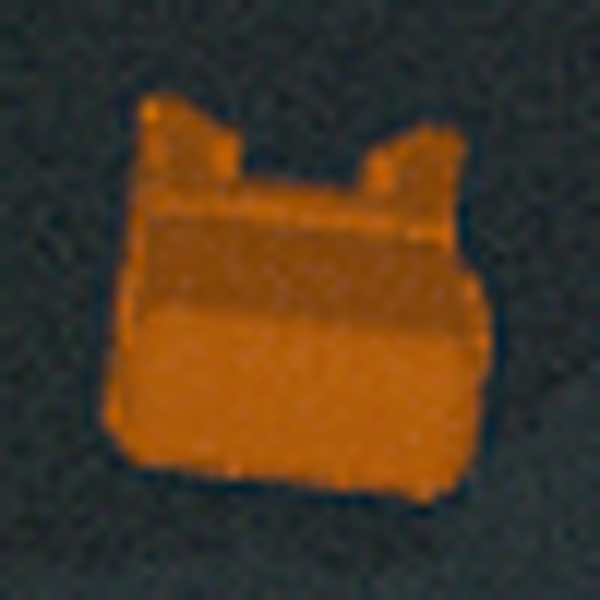

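```bash
python3 - <<'E'
from h import *
f=np.load('pics/w5.npz'); o=dict(ee_pos=f['pos'],tcp_rot=f['rot'])
c=np.array([(133,308),(483,338),(465,498),(112,462)])/12+[258,175]
P=wplane(c,o,.0586);print(P.round(4),P.mean(0))
for a,b in ((0,1),(1,2),(3,2),(0,3)):
    e=P[b]-P[a]; print(np.linalg.norm(e).round(4),np.degrees(np.arctan2(e[1],e[0])).round(1))
R=Ro.from_euler('xyz',o['tcp_rot'],degrees=True).as_matrix(); print(R.T@(P.mean(0)-o['ee_pos']))
E
```

```text
[[ 0.637  -0.206   0.0586]
 [ 0.6602 -0.2081  0.0586]
 [ 0.6591 -0.2194  0.0586]
 [ 0.6354 -0.2167  0.0586]] [ 0.64791185 -0.21254214  0.0586    ]
0.0233 -5.3
0.0113 -95.4
0.0239 -6.3
0.0109 -98.2
[-0.00100124  0.00159658  0.12122798]
```

drive_tool([
  [0.55, [0.0015, -0.001, -0.03], -5.8],
  [0.55, [0, 0, -0.045], 0],
  [0.55, [0, 0, -0.03], 0],
  [0.55, [0, 0, -0.02], 0],
  [0.55, [0, 0, 0], 0],
  [0.55, [0, 0, 0], 0],
])

```text
time: 7.82
ee_pos: [0.649, -0.2119, 0.057]
tcp_rot: [179.9, 0.0, 84.1]
wrist_force: [-0.6, 1.3, 0.1]
opening: 0.047
```

```bash
python3 - <<'E'
from h import *
im,d,o=snap('wrist','w6'); print(o['ee_pos'],o['tcp_rot'],o['wrist_force'])
E
```

```text
[ 0.64901237 -0.21192565  0.05704821] [1.79879745e+02 2.54274638e-02 8.41267859e+01] [-0.63627744  1.28662083  0.06204177]
```

View pics/w6.png

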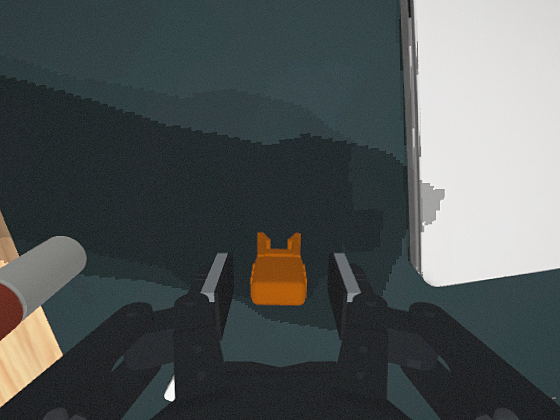

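The clip at (279,275) is square to the jaws and about 1 mm left of their centre. I'll correct that and close.

drive_tool([
  [0.55, [-0.001, -0.0004, -0.001], 0],
  [0.3, [0, 0, 0], 0],
  [0, [0, 0, 0], 0],
  [0, [0, 0, 0], 0],
  [0, [0, 0, 0], 0],
], grip_force=60)

```text
time: 8.5
ee_pos: [0.6474, -0.2125, 0.0547]
tcp_rot: [180.0, 0.0, 84.1]
wrist_force: [-1.2, -0.0, 4.4]
opening: 0.0229
```

drive_tool([
  [0, [0, 0, 0.02], 0],
  [0, [0, 0, 0.05], 0],
  [0, [0, 0, 0.055], 0],
  [0, [0, 0, 0], 0],
  [0, [0, 0, 0], 0],
])

```text
time: 9.12
ee_pos: [0.6474, -0.2123, 0.1796]
tcp_rot: [180.0, -0.0, 84.1]
wrist_force: [0.6, 0.0, -0.9]
opening: 0.0229
```

```bash
python3 - <<'E'
from h import *
im,d,o=snap('wrist','w7'); print(o['ee_pos'],o['tcp_rot'],o['wrist_force'])
a=cv2.imread('pics/w7.png')[190:340,190:370];cv2.imwrite('pics/w7z.png',cv2.resize(a,(720,600),interpolation=2))
E
```

```text
[ 0.64740364 -0.21234257  0.17960551] [ 1.79973863e+02 -6.14883987e-04  8.41104585e+01] [ 0.5807581   0.00522839 -0.90219696]
```

View pics/w7z.png

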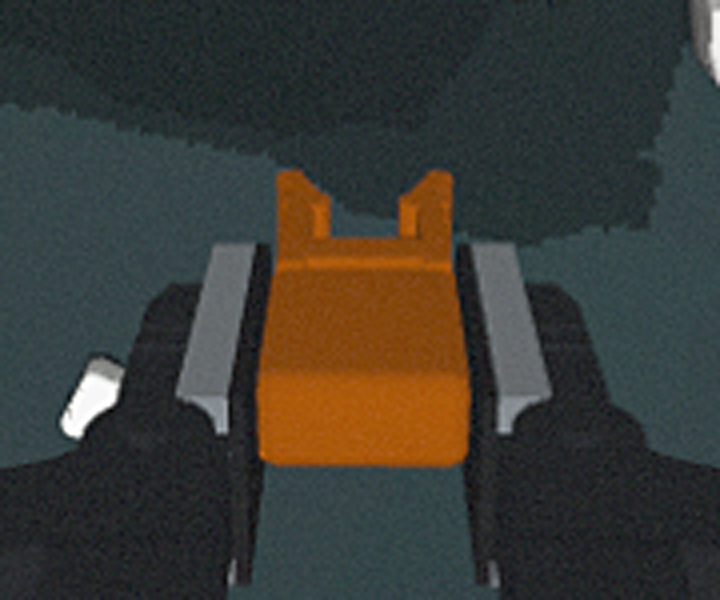

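```bash
python3 - <<'E'
from h import *
f=np.load('pics/w7.npz'); o=dict(ee_pos=f['pos'],tcp_rot=f['rot'])
c=np.array([(262,374),(467,374),(466,465),(262,465)])/4+[190,190]
P=wplane(c,o,o['ee_pos'][2]+.0039)
R=Ro.from_euler('xyz',o['tcp_rot'],degrees=True).as_matrix(); T=(P-o['ee_pos'])@R; print(T.round(4),T.mean(0))
E
```

```text
[[ 0.0066 -0.0109 -0.0039]
 [ 0.0066  0.0106 -0.0039]
 [-0.0046  0.0108 -0.0039]
 [-0.0046 -0.0112 -0.0039]] [ 0.00101839 -0.00015789 -0.00390006]
```

drive_tool([
  [0, [-0.0138, 0.045, 0], 3],
  [0, [-0.0138, 0.045, 0], 3],
  [0, [-0.0138, 0.045, 0], 3],
  [0, [-0.0138, 0.045, 0], 3],
  [0, [-0.0138, 0.045, 0], 3],
  [0, [-0.0138, 0.045, 0], 3],
  [0, [-0.0136, 0.0454, 0], 3.1],
  [0, [0, 0, -0.03], 0],
  [0, [0, 0, -0.02], 0],
  [0, [0, 0, 0], 0],
])

```text
time: 10.42
ee_pos: [0.5493, 0.1029, 0.1265]
tcp_rot: [-179.7, -0.0, 105.2]
wrist_force: [-0.8, 0.3, 0.4]
opening: 0.023
```

drive_tool([
  [0, [0, 0, 0], 0],
])

```text
time: 10.55
ee_pos: [0.5509, 0.1029, 0.1295]
tcp_rot: [-180.0, -0.0, 105.2]
wrist_force: [-0.1, 0.9, -0.6]
opening: 0.0228
```

```bash
python3 - <<'E'
from h import *
im,d,o=snap('wrist','w8'); print(o['ee_pos'],o['tcp_rot'],o['wrist_force'])
a=cv2.imread('pics/w8.png')[150:350,180:380];cv2.imwrite('pics/w8z.png',cv2.resize(a,(600,600),interpolation=2))
snap('side','s8')
a=cv2.imread('pics/s8.png')[200:350,180:330];cv2.imwrite('pics/s8z.png',cv2.resize(a,(600,600),interpolation=2))
E
```

```text
[0.550851   0.10285124 0.12949583] [-1.79978073e+02 -3.70368433e-03  1.05189524e+02] [-0.1451595   0.88319936 -0.60798369]
```

View pics/w8z.png

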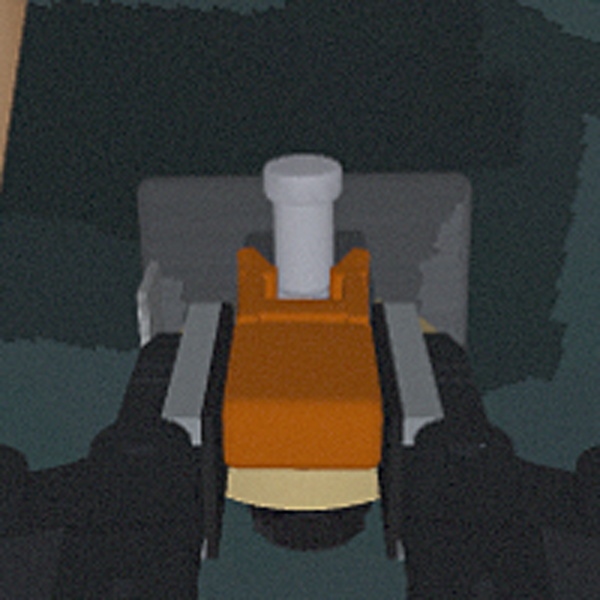

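View pics/s8z.png

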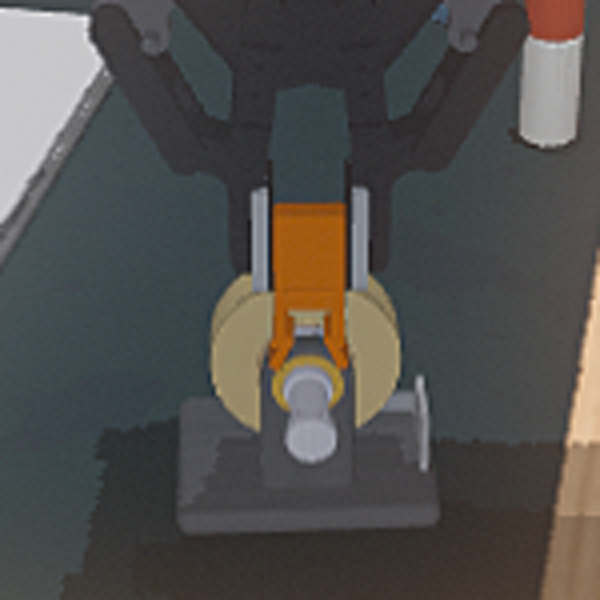

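```bash
python3 - <<'E'
from h import *
f=np.load('pics/w8.npz'); o=dict(ee_pos=f['pos'],tcp_rot=f['rot']); R=Ro.from_euler('xyz',o['tcp_rot'],degrees=True).as_matrix()
s=lambda x,y:(180+x/3,150+y/3)
P=wplane([s(304,203),s(303,185)],o,.0651); print(((P-o['ee_pos'])@R).round(4))
Q=wplane([s(303,180),s(304,260)],o,.0566); print('axis',((Q-o['ee_pos'])@R).round(4))
zt=o['ee_pos'][2]+.0039; P=wplane([s(225,400),s(382,400),s(381,467),s(224,467)],o,zt); print(((P-o['ee_pos'])@R).mean(0).round(4))
E
```

```text
[[0.0116 0.0002 0.0644]
 [0.0155 0.     0.0644]]
axis [[ 0.0138  0.      0.0729]
 [-0.0047  0.0003  0.0729]]
[ 0.0014 -0.0001 -0.0039]
```

Alignment agrees within 0.5 mm along the axle and across it, so I'll descend.

drive_tool([
  [0, [0, 0, -0.012], 0],
  [0, [0, 0, -0.008], 0],
  [0, [0, 0, 0], 0],
  [0, [0, 0, 0], 0],
])

```text
time: 11.15
ee_pos: [0.5509, 0.103, 0.1093]
tcp_rot: [180.0, -0.0, 105.2]
wrist_force: [-0.3, -0.4, -0.5]
opening: 0.0227
```

drive_tool([
  [0, [0, 0, -0.003], 0],
  [0, [0, 0, -0.003], 0],
  [0, [0, 0, 0], 0],
])

```text
time: 11.52
ee_pos: [0.5509, 0.103, 0.1031]
tcp_rot: [-180.0, -0.0, 105.2]
wrist_force: [0.2, 0.8, 0.2]
opening: 0.0229
```

drive_tool([
  [0, [0, 0, -0.002], 0],
  [0, [0, 0, -0.002], 0],
  [0, [0, 0, 0], 0],
])

```text
time: 11.9
ee_pos: [0.5509, 0.103, 0.0992]
tcp_rot: [-180.0, -0.0, 105.2]
wrist_force: [-0.3, -0.7, 1.2]
opening: 0.0226
```

drive_tool([
  [0, [0, 0, -0.002], 0],
  [0, [0, 0, -0.001], 0],
  [0, [0, 0, 0], 0],
])

```text
time: 12.28
ee_pos: [0.5507, 0.1029, 0.0958]
tcp_rot: [-180.0, -0.0, 105.2]
wrist_force: [0.6, -0.2, -1.5]
opening: 0.0229
```

drive_tool([
  [0, [0, 0, -0.0015], 0],
  [0, [0, 0, 0], 0],
])

```text
time: 12.52
ee_pos: [0.5507, 0.1029, 0.0944]
tcp_rot: [-180.0, -0.0, 105.2]
wrist_force: [0.0, -0.1, -3.4]
opening: 0.0226
```

drive_tool([
  [0, [0, 0, -0.0015], 0],
  [0, [0, 0, 0], 0],
])

```text
time: 12.78
ee_pos: [0.5509, 0.103, 0.0932]
tcp_rot: [180.0, -0.0, 105.2]
wrist_force: [0.9, 1.2, -1.6]
opening: 0.0228
```

drive_tool([
  [0, [0, 0, -0.001], 0],
  [0, [0, 0, 0], 0],
])

```text
time: 13.02
ee_pos: [0.551, 0.103, 0.0929]
tcp_rot: [180.0, 0.0, 105.2]
wrist_force: [-2.2, 0.6, 4.1]
opening: 0.0228
```

drive_tool([
  [0, [0, 0, -0.001], 0],
  [0, [0, 0, 0], 0],
])

```text
time: 13.28
ee_pos: [0.5511, 0.103, 0.0927]
tcp_rot: [179.9, 0.0, 105.2]
wrist_force: [-4.8, -0.2, 10.6]
opening: 0.0229
```

```bash
python3 - <<'E'
from h import *
im,d,o=snap('side','s9'); print(o['ee_pos'],o['wrist_force'])
a=cv2.imread('pics/s9.png')[200:350,180:330];cv2.imwrite('pics/s9z.png',cv2.resize(a,(600,600),interpolation=2))
E
```

```text
[0.55106444 0.10304936 0.09271385] [-4.78457916 -0.20748727 10.5554143 ]
```

View pics/s9z.png

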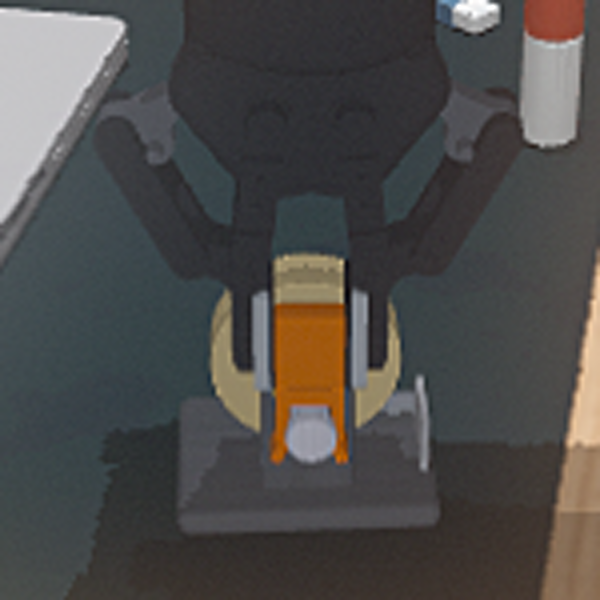

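The clip is seated: its jaws wrap the axle at (310,430), and the force climbs steeply at the predicted height. I'll release and lift.

drive_tool([
  [0, [0, 0, 0.0015], 0],
  [0.4, [0, 0, 0], 0],
  [0.6, [0, 0, 0], 0],
  [0.6, [0, 0, 0], 0],
  [0.6, [0, 0, 0.02], 0],
  [0.6, [0, 0, 0.04], 0],
  [0.6, [0, 0, 0.04], 0],
  [0.6, [0, 0, 0], 0],
  [0.6, [0, 0, 0], 0],
])

```text
time: 14.45
ee_pos: [0.5508, 0.103, 0.1921]
tcp_rot: [-180.0, -0.0, 105.2]
wrist_force: [-0.6, -0.3, -1.1]
opening: 0.0513
```

```bash
python3 - <<'E'
from h import *
im,d,o=snap('wrist','w10'); print(o['ee_pos'],o['tcp_rot'],o['wrist_force'])
a=cv2.imread('pics/w10.png')[150:310,200:360];cv2.imwrite('pics/w10z.png',cv2.resize(a,(600,600),interpolation=2))
snap('side','s10')
a=cv2.imread('pics/s10.png')[200:350,180:330];cv2.imwrite('pics/s10z.png',cv2.resize(a,(600,600),interpolation=2))
E
```

```text
[0.55080811 0.10295667 0.19207737] [-1.79965099e+02 -2.93321444e-03  1.05199738e+02] [-0.58554261 -0.2661456  -1.13430235]
```

View pics/w10z.png

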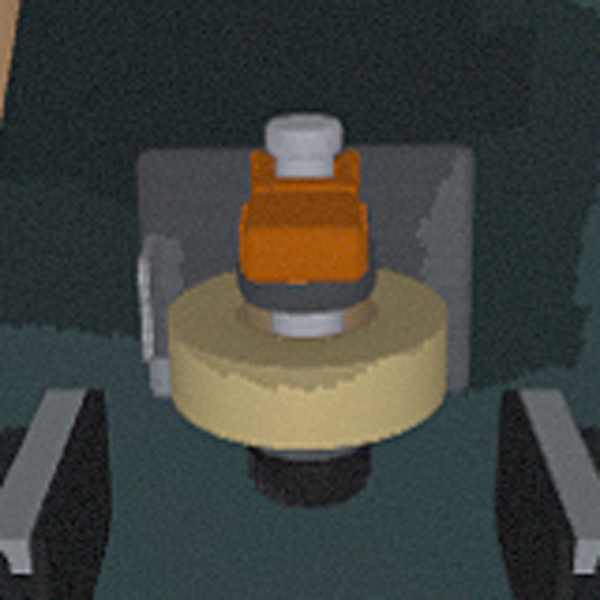

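View pics/s10z.png

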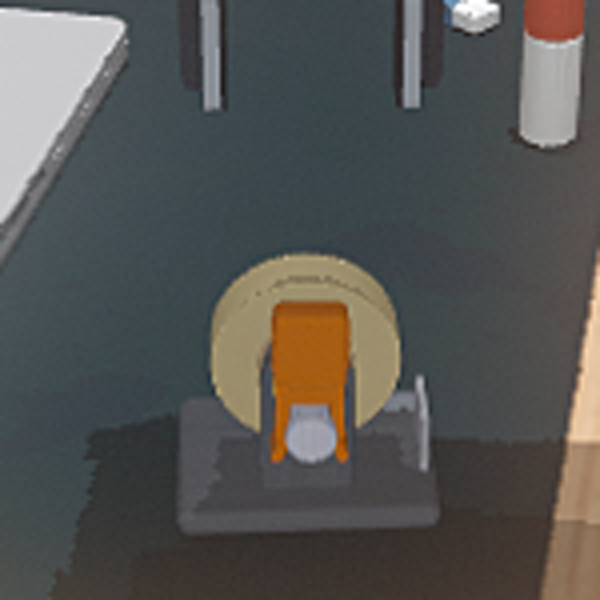

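```bash
python3 - <<'E'
from h import *
f=np.load('pics/w10.npz'); o=dict(ee_pos=f['pos'],tcp_rot=f['rot']); R=Ro.from_euler('xyz',o['tcp_rot'],degrees=True).as_matrix()
s=lambda x,y:(200+x/3.75,150+y/3.75)
t=lambda L,z:((wplane([s(*p) for p in L],o,z)-o['ee_pos'])@R).round(4)
a=t([(246,225),(367,225),(366,281),(240,281)],.0966); print(a,a.mean(0)); print('shoulder',t([(303,158),(303,133),(304,118)],.0651),'end top')
print('knob face top', t([(309,492)],.0706), t([(309,465)],.0706))
E
```

```text
[[ 0.0064 -0.0109  0.0955]
 [ 0.0063  0.0122  0.0955]
 [-0.0051  0.0122  0.0955]
 [-0.0051 -0.0123  0.0955]] [0.000625 0.0003   0.0955  ]
shoulder [[0.0111 0.     0.127 ]
 [0.0167 0.     0.127 ]
 [0.02   0.0002 0.127 ]] end top
knob face top [[-0.0673  0.0014  0.1215]] [[-0.0603  0.0014  0.1215]]
```

```bash
python3 - <<'E'
from h import *
print(monitor.get_obs()['time']); print(job.job_done())
E
```

```text
14.55
the job is handed in; nothing more can be done
None
```

The job is handed in after about 14.6 s: the axle is home, the orange clip is snapped over its groove, and the gripper is open and clear above it.

- **Axle:** I pushed the knob with the closed fingers until it met a hard stop at about 15 N. The pictures then showed the groove outside the cheek. I did not read the joint itself.
- **Clip:** I gripped it across its tab and pressed it straight down. Only weak forces showed on the way (I saw no clear 4–12 N push before the snap). The force then rose to about 10.6 N at the height expected for a fully seated clip.
- **Last checks:** After release, the side and wrist views show the jaws around the axle. The tab is about 0.5 mm from the groove's middle along the axle and 0.3 mm off the centre line. Its size in the picture fits the snapped-on height.
- **Bystanders:** The last side picture still shows the glue stick standing and the eraser in place. I never approached either at their height, but I did not measure them again.

No check failed. The axle's direction came out between 15° and 16° in different views, and I used about 15.2°.

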